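Draw an angle valve's piston rod part-way out for a seal check

ROBOT

A 6-joint arm with a two-finger parallel gripper is mounted at the origin on a cart in front of the work surface, level with it; the furniture and walls round the work are solid. World frame = base frame: x ahead of the robot, y to its left, z up, the work surface at z = 0. Lengths are in mm, angles in rad, forces in N, time in s.
With the tool pointing down it reaches from about 300 to 775 mm from the base axis. Payload 14.6 kg.
Tool frame: the origin (TCP) lies between the finger pads; the fingertips stand 22 mm ahead of it and the grasp point (between the pads) lies 3 mm ahead of it (finger_overhang is the distance from the TCP to the fingertips, in mm); z points along the fingers, y is the direction in which the jaws open and shut (so a half turn about z gives the same grasp; the last joint's range is limited). The gripper opens to 94 mm and grips with 3 to 60 N. Pads are 16 mm wide; open, the fingers measure 119 mm over their backs; the gripper's body (75 mm by 177 mm) begins 78 mm behind the grasp point.
Start: joints at [1.189, 0.3, 1.521, -0, 1.321, -0.067], TCP at [170.292, 522.963, 227.446] pointing down, gripper open.
Joint ranges: [-3.03, 3.03], [-0.79, 2.21], [0.23, 2.52], [-1.04, 4.18], [0, 3.07], [-2.55, 2.55]. Speed limits (rad/s): [2.22, 2.22, 2.57, 3.14, 3.14, 3.14].

INTERFACE

Orientations are given as [roll, pitch, yaw] about the fixed x, y, z axes, in that order (R = Rz(yaw) Ry(pitch) Rx(roll)).
In Python, from cell import * gives the robot as it stands.
- The arm moves only by the tool jog_arm, never from a script. Its argument "increments" is a list of rows, each a list of 7 numbers: the shift along the tool's x, y, z in cm, then the turn, a rotation vector about the tool's x, y, z in degrees, then the finger opening in cm, from 0 to 9.4. In form: [[x, y, z, wx, wy, wz, grip], ...]. A call has 1 to 20 rows; each row shifts and turns the commanded pose from where the row before left it, along the tool's axes as they then stand; what a row does not reach is not made up. A row lasts 1/8 s, in which the tool goes at most 62.5 mm and 10.7 degrees, less where a joint would pass 70% of its speed; a pose out of reach is approached as far as the arm can. A call is refused whole if a number of a shift passes 6.25 or a number of a turn 10.7, either way. A call with a gripper value outside its range is refused whole. The fingers move at their own pace and stop on an object; "squeeze" is the grip in N (left out, the last holds). Time passes only in rows, so rows that do not move let the fingers close. It gives the time, the measured TCP pose, the force and the opening at its end, in the units of the state.
- read_state(): the state, without advancing time (a new reading comes with each control period).
- camera(name): name is "side" or "top"; returns a dict with "image" (400x640x3 uint8, red, green, blue), "K" (3x3 intrinsics, pixels), "rvec" (rotation vector, rad) and "tvec" (3), from world to camera coordinates, as OpenCV has them. Camera axes: x right, y down, z forward; pixel columns grow to the right and rows downward; lengths in mm; the calibration is good to about 2 mm. A picture is of the moment at which its call begins. There is no depth.
- sign_off(): hands the job in, once; it reports no verdict.
Trained networks look in a picture, given as the dict that the camera call returned (one of the last four; its "shot" number tells which), for a name from the list of things; names that differ only in an ending like _2 or _b are one class to them, and where a whole thing is asked for, a point or a joint stands for the part that bears it (a point fixed in the world has none). Each returns a list of dicts, best first, with "conf" (0 to 1); they miss things now and then, are a little off and sometimes report something else, mostly with a low value. They report only what shows in the picture. A call takes as long as a camera call.
- recognise(picture, name): "centre" ([x, y, z] in mm, in the coordinates of the camera as it stood for that picture, good to about 4 mm: the middle of the surface that is visible of it).
- regions_of(picture, name): "mask" (400x640 bool, what is visible of it).
The state is a dict: "clock": time; "joints": joint angles; "qd": joint speeds; "effort": joint torques, N m; "eef_pos": TCP position; "eef_rot": TCP orientation; "wrist_force": force on the tool from outside, world axes, zero at the start; "moment": the same for the moment, N m; "finger_gap": finger opening in mm.
Only numpy, scipy, OpenCV 4.12 (cv2) and the standard library are available. Lean on these libraries where they do the work, as an engineer would, in place of code of your own. Each camera call takes 0.05 s, during which the arm holds its last target.

TASK

Get the angle valve on the fixture plate ready for a look at its upper seal: turn its brass hex nut anticlockwise (seen from the knob) to the stop, so that the nut's slot lines up with the rod's cross pin, then draw the piston rod with the black knob straight out along its leaning bore. Stop when the upper of its two black seal rings stands fully clear above the nut while the lower one is still inside (it must not come out on the way either), and finish while holding the rod still there, with the nut left open. Do not force the rod sideways or against the locked nut, and leave the other things on the bench where they are.

Things in the scene. Friction and masses are not known exactly. Their poses are not given: they have to be found in the camera images.
- valve: Fixed steel angle valve strapped on a 165 x 105 x 12 mm plate. Its pipe run (42 mm dia., 171 mm long, hex ends, straps up to 83 mm above the bench) lies along the body's x, axis 57 mm above the bench; from its middle a neck 36 mm across rises, leaning 30 degrees from upright towards the body's -x. Origin: centre of the plate's underside; z up; yaw within 0.4 rad of 0.
- nut_top (a point): Point on the bore's axis in the outer face of the hex nut, 144 mm above the bench, 50 mm from the valve's origin towards its -x. Fixed to the valve, does not turn with the nut. Its z axis is the bore's axis, pointing out of the bore (the valve's z leaned 30 degrees towards the valve's -x); its y axis is the valve's y.
- nut (a joint): Angle (rad) of the captive brass bayonet nut about the bore's axis: 0 locked, grows anticlockwise seen from the knob, hard stop at 1.05 = open. Starts between 0 and 0.45; stays where it is left (friction 0.15 N m); does not move along the axis. At 0 one pair of its flats faces along nut_top's x axis; flats repeat every 60 degrees.
- nut_flat (a point): Point in the middle of one flat of the nut, 10 mm below its face; turns with the nut. Hexagon 46 mm across flats, 26 mm tall, from nut_top down along the axis; 2.5 mm below it is a 41 mm collar. Its 5 mm thick face has a keyhole slot 11 x 34 mm that lets the rod's cross pin through only when open (over about 0.95). Site's z is the bore's axis, its x points out of the flat.
- rod: Loose steel piston rod, 0.2 to 0.42 kg, 16 mm dia. in a 17 mm bore, 139 mm long with its knob; a square tail keeps it from turning. Origin: centre of its lower end; z along the rod to the knob. At home it rests on the bore's floor, origin at nut_top z = -108 mm. Let go of, it slides home by its weight; locked, it has about 2 mm of play. Forces over 45 N on it score the bore.
- knob (a point): Middle of the black round grip knob at the rod's outer end, 26 mm dia., 22 mm tall along the axis, 128 mm from the rod's origin. At home it is 20 mm outward of nut_top on the bore's axis (the knob's end 31 mm outward of the nut's face), with 9 mm of bare rod between nut and knob.
- pin (a point): Middle of the rod's cross pin (6 mm dia., 30 mm long, along the rod's and the valve's y), 97.5 mm from the rod's origin. At home it lies inside the nut, just below the nut's 5 mm thick face.
- upper_ring (a point): Centre of the upper black seal ring on the rod (17 mm dia., 4.4 mm wide), 78 mm from the rod's origin; at home 30 mm below nut_top along the axis, hidden in the bore. Its upper and lower edges are 2.2 mm from the centre.
- lower_ring (a point): Centre of the lower black seal ring on the rod, same size, 58 mm from the rod's origin; at home 50 mm below nut_top along the axis.
- tee: Bystander: loose brass pipe tee, 24 x 101 x 55 mm, lying on its run, branch up, to the left of the valve. Origin: centre of its underside.
- adapter: Bystander: loose zinc hex adapter standing upright, 51 x 44 x 94 mm, in front of the valve to the left. Origin: centre of its underside.
- tape: Bystander: loose roll of thread tape lying flat, 57 mm dia., 14 mm tall, to the right of the valve. Origin: centre of its underside.

How it is judged:
By the outcome, as a careful person would: the job done as asked, in the order asked, and still so for the second after the job is handed in, while the arm keeps its last pose, push and grip.
It also fails if it takes over 42 s, if anything falls off the work surface, if the arm or the gripper's body presses on something with over 40 N, if the wrist force passes 120 N, or if a joint passes its speed limit or range.

## Working session

There is one attempt and no reset: what is moved stays moved. The work goes in short steps, Python scripts to look and compute and a tool call to move; the robot and the scene stay as the last step left them, time stands still between calls to the robot, and variables do not carry over. Pictures are saved under pics/ and viewed, and the job is handed in when it is done.

Besides the shell and the picture viewer there is one more tool, called after "Call:" by a JSON object that holds its "name" and its "arguments". jog_arm: Moves the arm, as the interface text tells. Its arguments: {"type":"object","properties":{"increments":{"type":"array"},"squeeze":{"type":"number"}},"required":["increments"]}

```bash
ls; mkdir -p pics; python3 - <<'E'
from cell import *
import cv2
print(read_state())
for n in ("side","top"):
    c=camera(n); cv2.imwrite(f"pics/{n}0.png",c["image"][:,:,::-1]); print(n,c["K"],c["rvec"],c["tvec"],c["shot"])
    for o in ["valve","nut","rod","tee","adapter","tape","nut_flat","knob"]:
        try:
            r=recognise(c,o); print(o,[(x["conf"],x["centre"]) for x in r[:2]])
        except Exception as e: print(o,e)
E
```

```text
pics
{'clock': 0.0, 'joints': array([ 1.18937595e+00,  3.00451353e-01,  1.52160727e+00, -9.57580279e-06,
        1.32068421e+00, -6.66028381e-02]), 'qd': array([ 1.12709262e-03, -1.49230927e-03, -8.43044549e-05,  1.11245972e-03,
       -2.40312279e-03,  2.40793295e-04]), 'effort': array([ 1.73451699e-03, -5.31806266e+01, -3.52745068e+01,  7.08763953e-02,
        2.43299321e-02, -1.34949869e-04]), 'eef_pos': array([170.21889403, 522.73954131, 226.88606548]), 'eef_rot': array([-3.14044440e+00, -6.72943624e-05,  2.82677745e+00]), 'wrist_force': array([ 0.18523079, -1.22817853,  0.82849242]), 'moment': array([-0.03036567, -0.01768449,  0.01638323]), 'finger_gap': 93.92548401357789}
side [[437.38408386   0.         319.96239307]
 [  0.         437.38408386 203.98790162]
 [  0.           0.           1.        ]] [ 2.24619001 -0.28148297  0.1381684 ] [-542.20666456  206.5269076   972.13042279] 1
valve [(0.63, [42.5, 121.5, 977.5])]
nut [(0.55, [-62.0, 289.5, 850.6]), (0.54, [22.2, 63.7, 930.1])]
rod [(0.63, [-1.1, 39.9, 915.5])]
tee [(0.48, [23.6, -76.1, 1276.6])]
adapter [(0.72, [-198.5, -58.2, 1198.6])]
tape [(0.83, [-61.4, 290.5, 851.0])]
nut_flat [(0.68, [15.9, 60.5, 931.9])]
knob [(0.6, [-2.9, 37.4, 911.6])]
top [[394.29805174   0.         321.7302096 ]
 [  0.         394.29805174 200.86783341]
 [  0.           0.           1.        ]] [ 2.16526972 -2.17003861  0.1032166 ] [   8.05769397  562.09917004 1068.5602323 ] 2
valve [(0.8, [76.7, -43.3, 1070.7])]
nut [(0.72, [77.2, -49.2, 1068.7]), (0.66, [77.2, -16.4, 978.2])]
rod []
tee [(0.76, [-263.6, -93.9, 1113.7])]
adapter [(0.85, [-251.0, 135.6, 1038.1])]
tape [(0.5, [267.5, 130.8, 1093.2])]
nut_flat [(0.56, [74.0, -12.6, 979.8])]
knob []
```

View pics/side0.png

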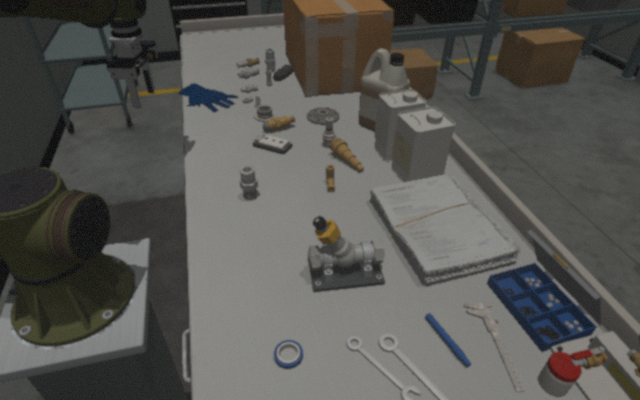

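View pics/top0.png

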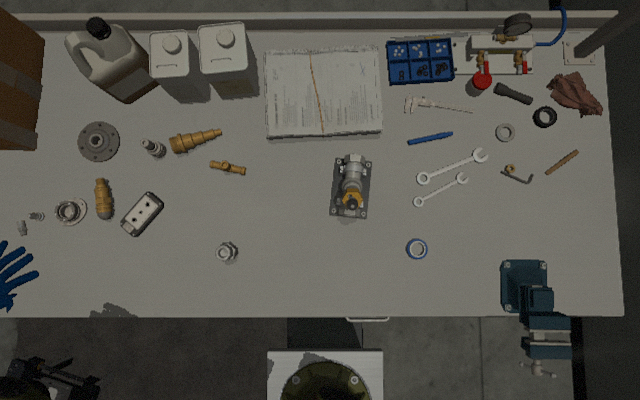

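```bash
cat > h.py <<'E'
from cell import *
import cv2, numpy as np
from scipy.spatial.transform import Rotation as Ro
def w(c,p): 
    R=cv2.Rodrigues(np.array(c["rvec"],float))[0]; return R.T@(np.array(p)-np.array(c["tvec"]).ravel())
def proj(c,P): return cv2.projectPoints(np.array(P,float).reshape(-1,1,3),np.array(c["rvec"],float),np.array(c["tvec"],float),c["K"],None)[0].reshape(-1,2)
def crop(c,x0,y0,x1,y1,s,name,pts=None):
    im=cv2.resize(c["image"][y0:y1,x0:x1,::-1],None,fx=s,fy=s,interpolation=cv2.INTER_CUBIC)
    im=np.clip(im.astype(float)*1.6,0,255).astype(np.uint8)
    if pts is not None:
        for p in pts: cv2.circle(im,tuple(int(v) for v in ((p[0]-x0+.5)*s,(p[1]-y0+.5)*s)),2,(255,0,255),-1)
    cv2.imwrite(name,im)
E
python3 - <<'E'
from h import *
for n in ("side","top"):
    c=camera(n)
    for o in ["valve","nut","rod","tee","adapter","tape","nut_flat","knob","pin"]:
        for x in recognise(c,o)[:2]: print(n,o,x["conf"],w(c,x["centre"]).round(1))
    for o in ["valve","nut","rod","knob"]:
        for x in regions_of(c,o)[:2]:
            ys,xs=np.nonzero(x["mask"]); print(o,x["conf"],xs.min(),xs.max(),ys.min(),ys.max(),xs.mean().round(1),ys.mean().round(1),len(xs))
    crop(c,*((295,205,395,295) if n=="side" else (315,145,385,225)),7,f"pics/{n}1.png")
E
```

```text
side valve 0.96 [582.9 -92.2  61.3]
side valve 0.17 [ 430.7 -260.6   11.6]
side nut 0.76 [561.9 -81.8 141.3]
side rod 0.64 [539.4 -75.1 167.9]
side rod 0.61 [648.5 260.8  26.4]
side tee 0.69 [649.8 260.6  24.5]
side adapter 0.77 [419.5 249.4  61.2]
side adapter 0.54 [539.1 -72.8 171.5]
side tape 0.87 [ 427.5 -261.1   15.8]
side nut_flat 0.94 [556.7 -84.1 142.3]
side knob 0.49 [541.2 -73.1 170.2]
side pin 0.54 [534.2 -75.5 166.2]
valve 0.61 307 383 219 291 343.6 261.2 3772
nut 0.68 315 339 219 243 328.3 232.7 358
rod 0.69 312 327 216 231 319.9 223.3 183
rod 0.38 307 383 219 291 343.7 261.3 3753
knob 0.49 313 326 216 231 319.7 223.2 155
top valve 0.92 [600.1 -68.2  57.4]
top nut 0.78 [564.1 -68.  148.2]
top rod 0.57 [542.6 -66.7 171.1]
top tee 0.58 [657.5 269.3  22.5]
top adapter 0.8 [421.3 259.6  74.8]
top tape 0.46 [ 428.1 -258.4   13.1]
top nut_flat 0.47 [560.5 -69.5 147.5]
top nut_flat 0.19 [543.6 -67.1 170.4]
top knob 0.61 [540.8 -66.6 171. ]
top knob 0.39 [608.4 -67.7  63.2]
top pin 0.63 [544.9 -67.7 165.4]
top pin 0.38 [ 426.6 -259.3   15.3]
valve 0.92 329 371 153 217 350.2 185.0 2083
nut 0.51 209 245 160 173 227.1 166.5 285
nut 0.46 342 362 188 205 352.1 195.3 224
rod 0.51 347 357 195 209 351.8 202.8 132
knob 0.65 341 362 188 204 351.3 195.3 230
```

```bash
ls pics
```

```text
side0.png
side1.png
top0.png
top1.png
```

View pics/side1.png

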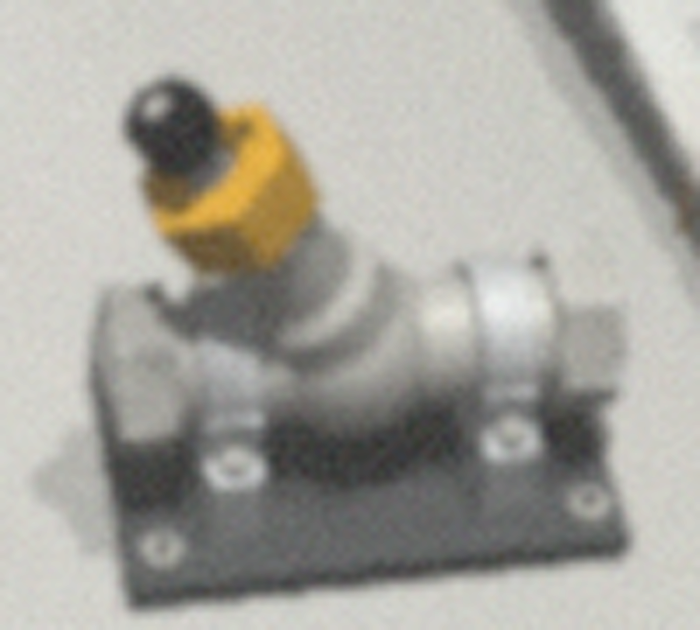

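View pics/top1.png

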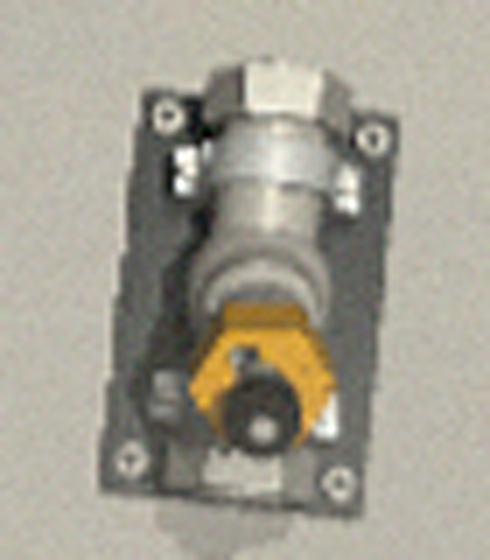

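```bash
cat > fit.py <<'E'
from h import *
from scipy.optimize import least_squares
def model(p):
    x,y,yaw,n=p[:4]
    Rv=Ro.from_euler('z',yaw).as_matrix(); o=np.array([x,y,0])
    W=lambda q:o+Rv@np.array(q,float)
    Rb=Rv@Ro.from_euler('y',-np.pi/6).as_matrix()
    nt=W([-50,0,144]); N=lambda q:nt+Rb@np.array(q,float)
    hexv=lambda z:[N([46/np.sqrt(3)*np.cos(n+np.pi/6+k*np.pi/3),46/np.sqrt(3)*np.sin(n+np.pi/6+k*np.pi/3),z]) for k in range(6)]
    return W,N,hexv,Rb,nt
E
cat > f1.py <<'E'
from fit import *
cs=camera("side"); ct=camera("top")
T=lambda u,v:np.array([315+u/7-.5,145+v/7-.5]); S=lambda u,v:np.array([295+u/7-.5,205+v/7-.5])
def preds(p):
    W,N,h,_,_=model(p); H=h(0);B=h(-26)
    # vertices k: angle n+30+60k (x axis = approx away from robot/up in image top, y left)
    top=[(W([82.5,52.5,12]),T(145,90)),(W([82.5,-52.5,12]),T(400,116)),(W([-82.5,-52.5,12]),T(360,515)),(W([-82.5,52.5,12]),T(101,490)),
      (H[0],T(217,331)),(H[5],T(305,330)),(H[1],T(190,388)),(H[4],T(336,390)),(B[0],T(225,305)),(B[5],T(304,305)),(N([0,0,20]),T(262,410))]
    side=[(W([-82.5,-52.5,0]),S(130,608)),(W([82.5,-52.5,0]),S(628,555)),(N([0,0,20]),S(172,130)),
      (H[5],S(258,106)),(H[4],S(268,185)),(H[3],S(165,222)),(B[4],S(245,270)),(B[5],S(312,190)) ]
    r=[]
    for c,l,d in((ct,top,p[4:6]),(cs,side,p[6:8])):
        q=proj(c,[a for a,b in l])+d; r.append(q-np.array([b for a,b in l]))
    return r
def res(p): return np.concatenate([np.vstack(preds(p)).ravel(),np.array(p[4:])/0.7])
s=least_squares(res,[600,-70,-.1,.2,0,0,0,0],loss='soft_l1')
print(s.x.round(3)); [print(r.round(1).tolist()) for r in preds(s.x)]
p=s.x; W,N,h,Rb,nt=model(p); print(nt)
np.save("p.npy",p)
pts=[W([a*82.5,b*52.5,z]) for a in(1,-1) for b in(1,-1) for z in (0,12)]+h(0)+h(-26)+[N([0,0,20])]
crop(cs,295,205,395,295,7,"pics/sf.png",proj(cs,pts)); crop(ct,315,145,385,225,7,"pics/tf.png",proj(ct,pts))
a=cv2.imread("pics/sf.png");b=cv2.imread("pics/tf.png");b=cv2.copyMakeBorder(b,0,630-560,0,0,cv2.BORDER_CONSTANT)
cv2.imwrite("pics/f1.png",cv2.resize(np.hstack([a,b]),None,fx=.67,fy=.67))
E
python3 f1.py
```

```text
[ 6.01073e+02 -7.27300e+01 -1.11000e-01  1.44000e-01  6.52000e-01
 -1.47000e-01 -2.24000e-01 -7.39000e-01]
[[-0.1, -0.3], [0.1, -0.1], [0.2, 0.4], [-0.0, -0.0], [0.8, 0.1], [-0.9, -0.0], [-0.4, 0.6], [0.2, -0.2], [-0.3, -0.2], [-1.0, -0.4], [0.1, 0.6]]
[[-0.6, -0.1], [-0.4, -0.3], [0.3, -1.5], [3.4, 5.4], [-5.4, 3.9], [-1.4, 0.6], [3.8, -1.2], [1.4, 0.6]]
[551.37894255 -67.20357195 144.        ]
```

View pics/f1.png

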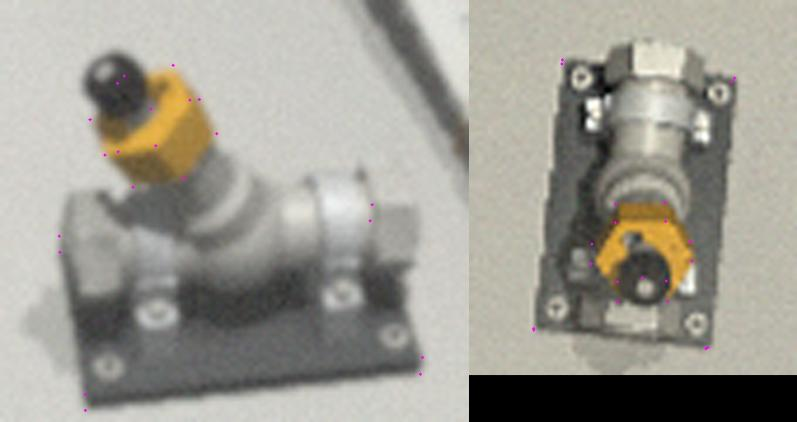

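```bash
sed -i 's/^      (H\[5\],S(258.*$/ ]/' f1.py
cat >> f1.py <<'E'
def wire(c,x0,y0,x1,y1,s,name,d):
    crop(c,x0,y0,x1,y1,s,name); im=cv2.imread(name)
    f=lambda P:[tuple(int(v) for v in ((q[0]-x0+.5)*s,(q[1]-y0+.5)*s)) for q in proj(c,P)+d]
    H=f(h(0));B=f(h(-26));kn=f([N([13*np.cos(t),13*np.sin(t),z]) for z in (9,31) for t in np.linspace(0,6.28,25)])
    for i in range(6):
        cv2.line(im,H[i],H[(i+1)%6],(255,0,255),1);cv2.line(im,B[i],B[(i+1)%6],(255,0,0),1);cv2.line(im,H[i],B[i],(0,255,0),1)
    for q in kn: cv2.circle(im,q,1,(0,0,255),-1)
    cv2.imwrite(name,im); return im
a=wire(cs,305,210,355,260,8,"pics/ws.png",p[6:8]);b=wire(ct,330,175,380,225,8,"pics/wt.png",p[4:6])
cv2.imwrite("pics/f2.png",np.hstack([a,b]))
E
python3 f1.py
```

```text
[ 6.01255e+02 -7.35200e+01 -1.08000e-01  1.01000e-01  2.71000e-01
 -9.80000e-02 -1.39000e-01 -2.14000e-01]
[[-0.3, -0.3], [-0.1, -0.2], [0.2, 0.4], [-0.0, 0.0], [1.2, -0.1], [-0.5, 0.2], [-0.4, 0.2], [0.2, 0.2], [0.1, -0.4], [-0.7, -0.3], [0.1, 0.5]]
[[-0.2, 0.8], [-0.0, 0.4], [0.6, -0.7]]
[551.54395846 -68.15436103 144.        ]
```

View pics/f2.png

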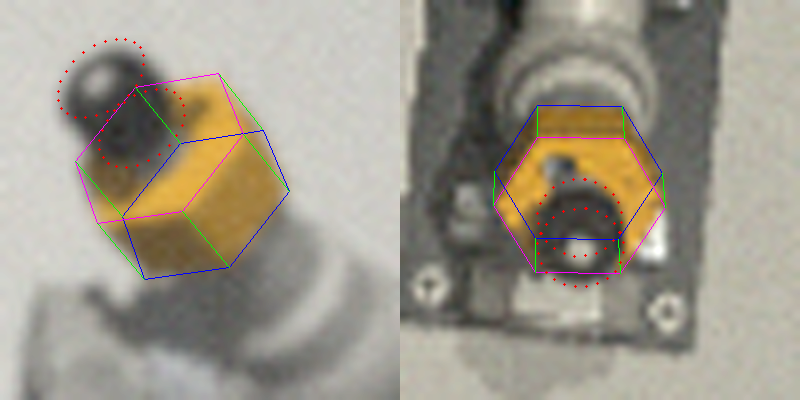

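```bash
cat > plan.py <<'E'
from fit import *
p=np.load("p.npy")
def target(zt,th,off=(0,0)):
    W,N,h,Rb,nt=model(p)
    P=N([off[0],off[1],zt]); z=-Rb[:,2]; y=Rb@np.array([np.cos(th),np.sin(th),0]); x=np.cross(y,z)
    return P,np.column_stack([x,y,z])
def rel(P,R,st=None):
    st=st or read_state(); R0=Ro.from_euler('xyz',st["eef_rot"]).as_matrix(); P0=np.array(st["eef_pos"])
    d=R0.T@(P-P0)/10; rv=np.degrees(Ro.from_matrix(R0.T@R).as_rotvec())
    return d,rv
def nutframe(st=None):
    st=st or read_state(); W,N,h,Rb,nt=model(p)
    q=Rb.T@(np.array(st["eef_pos"])-nt); R=Rb.T@Ro.from_euler('xyz',st["eef_rot"]).as_matrix()
    return q.round(2), "tilt z", (R[:,2]).round(4), "theta deg", np.degrees(np.arctan2(R[1,1],R[0,1])).round(2)
E
python3 - <<'E'
from plan import *
P,R=target(150,.1-2*np.pi/3); P2=P+[0,0,30]; print(P,R)
d,rv=rel(P2,R); print(d.round(2),rv.round(2),nutframe())
E
```

```text
[476.9770141  -60.10632967 273.90381057] [[ 0.74081582 -0.45174177  0.49711296]
 [-0.49338745 -0.86815328 -0.05365354]
 [ 0.4558078  -0.2055219  -0.8660254 ]]
[-47.22 -45.95  -7.65] [  41.57  -13.57 -162.24] (array([-341.48,  546.81,  293.51]), 'tilt z', array([-0.5  ,  0.   , -0.866]), 'theta deg', np.float64(79.68))
```

```bash
python3 - <<'E'
from plan import *
P,R=target(150,.1+np.pi/3); P2=P+[0,0,30]
d,rv=rel(P2,R); print(d.round(2),rv.round(2))
E
```

```text
[-47.22 -45.95  -7.65] [ -9.32 -28.57  12.11]
```

Call:
{"name": "jog_arm", "arguments": {"increments": [[-2,-2,-1.5,0,0,0,9.4],[-3,-3,-1.5,0,0,0,9.4],[-3,-3,-1.5,0,0,0,9.4],[-3,-3,-1,0,0,0,9.4],[-3,-3,-0.5,0,0,0,9.4],[-3,-3,-0.5,0,0,0,9.4],[-3,-3,-0.5,0,0,0,9.4],[-3,-3,-0.5,0,0,0,9.4],[-3,-3,0,0,0,0,9.4],[-3,-3,0,0,0,0,9.4],[-3,-3,0,0,0,0,9.4],[-3,-3,0,0,0,0,9.4],[-3,-3,0,0,0,0,9.4],[-3,-3,0,0,0,0,9.4],[-3,-3,0,0,0,0,9.4],[-2,-2,0,0,0,0,9.4],[0,0,0,0,0,0,9.4]]}}

```text
clock: 4.62
eef_pos: [465.5, -58.0, 302.0]
eef_rot: [-3.141, -0.001, 2.825]
wrist_force: [0.4, -1.0, -0.0]
finger_gap: 94.2
```

```bash
python3 - <<'E'
from plan import *
P,R=target(150,.1+np.pi/3)
d,rv=rel(P,R); print(d.round(2),rv.round(2),nutframe(),read_state()["joints"],read_state()["clock"])
E
```

```text
[-1.16  0.16  2.81] [ -9.37 -28.61  11.99] (array([  3.99,   0.88, 180.19]), 'tilt z', array([-0.5007,  0.    , -0.8656]), 'theta deg', np.float64(79.58)) [-2.01988593e-01  6.69959255e-02  1.62287639e+00 -7.39777777e-05
  1.45253129e+00 -1.45586804e+00] 4.625
```

Call:
{"name": "jog_arm", "arguments": {"increments": [[0,0,0,-1.56,-4.77,2,9.4],[0,0,0,-1.56,-4.77,2,9.4],[0,0,0,-1.56,-4.77,2,9.4],[0,0,0,-1.56,-4.77,2,9.4],[0,0,0,-1.56,-4.77,2,9.4],[0,0,0,-1.56,-4.77,2,9.4],[0,0,0,0,0,0,9.4]]}}

```text
clock: 5.5
eef_pos: [464.4, -55.9, 302.5]
eef_rot: [2.908, 0.474, 2.557]
wrist_force: [-0.2, -0.6, -0.2]
finger_gap: 94.3
```

```bash
python3 - <<'E'
from plan import *
P,R=target(70,.1+np.pi/3)
d,rv=rel(P,R); print(d.round(2),rv.round(2),nutframe(),read_state()["joints"],read_state()["clock"])
E
```

```text
[ 0.17 -0.4  11.12] [0.11 0.01 0.14] (array([  3.06,   2.81, 181.21]), 'tilt z', array([ 9.0e-04,  1.6e-03, -1.0e+00]), 'theta deg', np.float64(65.87)) [-0.23233295 -0.21960193  1.96389146  0.08321005  0.87810573 -1.31100428] 5.5
```

Call:
{"name": "jog_arm", "arguments": {"increments": [[0.17,-0.4,2,0,0,0,9.4],[0,0,3,0,0,0,9.4],[0,0,3,0,0,0,9.4],[0,0,2.2,0,0,0,9.4],[0,0,0.9,0,0,0,9.4],[0,0,0,0,0,0,9.4]]}}

```text
clock: 6.25
eef_pos: [517.5, -65.1, 204.7]
eef_rot: [2.909, 0.473, 2.557]
wrist_force: [0.0, -0.3, 0.1]
finger_gap: 94.1
```

```bash
python3 - <<'E'
from plan import *
P,R=target(-5,.1+np.pi/3)
d,rv=rel(P,R); print(d.round(2),rv.round(2),nutframe(),read_state()["joints"],read_state()["clock"])
cs=camera("side");ct=camera("top")
crop(cs,280,160,390,300,5,"pics/s2.png");crop(ct,300,140,390,240,6,"pics/t2.png")
E
```

```text
[0.09 0.02 7.46] [ 0.05 -0.05  0.13] (array([ 0.77, -0.64, 69.64]), 'tilt z', array([-4.0e-04,  1.2e-03, -1.0e+00]), 'theta deg', np.float64(65.86)) [-0.22369418  0.01627039  1.9884965   0.10207568  0.61916764 -1.33348063] 6.25
```

View pics/s2.png

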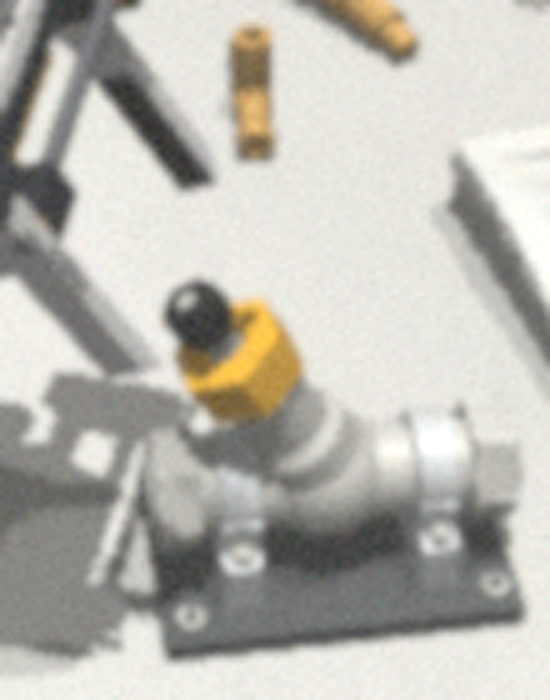

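View pics/t2.png

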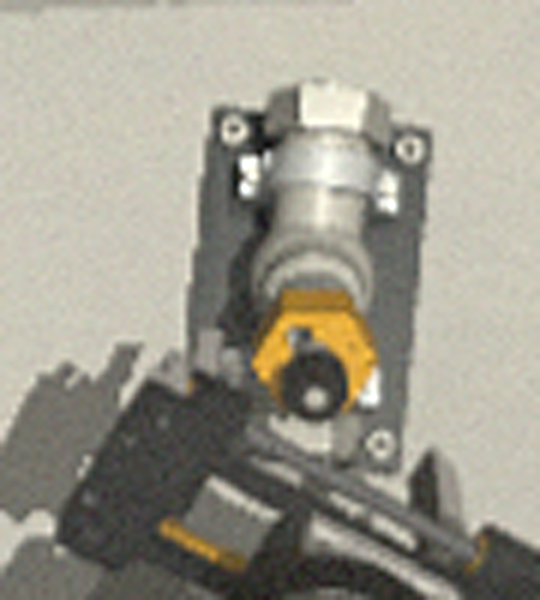

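Call:
{"name": "jog_arm", "arguments": {"increments": [[0.09,0,1.5,0,0,0,9.4],[0,0,2,0,0,0,9.4],[0,0,2,0,0,0,9.4],[0,0,1.5,0,0,0,9.4],[0,0,0.4,0,0,0,9.4],[0,0,0,0,0,0,9.4]]}}

```text
clock: 7.1
eef_pos: [553.7, -68.8, 140.4]
eef_rot: [2.908, 0.474, 2.556]
wrist_force: [-0.5, 0.2, 0.9]
finger_gap: 94.0
```

```bash
python3 - <<'E'
from plan import *
print(nutframe(),read_state()["wrist_force"])
cs=camera("side");ct=camera("top")
crop(cs,280,180,390,290,5,"pics/s3.png");crop(ct,310,150,390,230,5,"pics/t3.png")
a=cv2.imread("pics/s3.png");b=cv2.imread("pics/t3.png");b=cv2.copyMakeBorder(b,0,150,0,0,cv2.BORDER_CONSTANT)
cv2.imwrite("pics/st3.png",cv2.resize(np.hstack([a,b]),None,fx=.84,fy=.84))
E
```

```text
(array([ 0.1 , -0.45, -4.27]), 'tilt z', array([ 9.e-04,  8.e-04, -1.e+00]), 'theta deg', np.float64(65.83)) [-0.46151105  0.21926255  0.8703664 ]
```

View pics/st3.png

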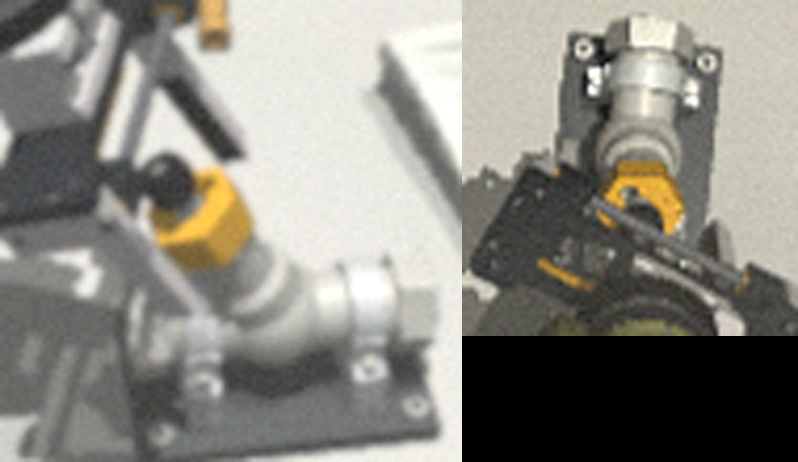

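Call:
{"name": "jog_arm", "arguments": {"increments": [[0,0,0,0,0,0,5.5],[0,0,0,0,0,0,5],[0,0,0,0,0,0,4.4],[0,0,0,0,0,0,4.4],[0,0,0,0,0,0,4.4],[0,0,0,0,0,0,4.4]], "squeeze": 8}}

```text
clock: 7.95
eef_pos: [553.4, -69.4, 140.1]
eef_rot: [2.91, 0.474, 2.556]
wrist_force: [-1.9, -6.4, 0.9]
finger_gap: 45.8
```

```bash
cat > s.py <<'E'
from plan import *
st=read_state();R=Ro.from_euler('xyz',st["eef_rot"]).as_matrix()
print(nutframe(),"Ftool",(R.T@st["wrist_force"]).round(2),"Mtool",(R.T@st["moment"]).round(3),"gap",st["finger_gap"],"q",st["joints"].round(3),"t",st["clock"])
E
python3 s.py
```

```text
(array([-0.26, -1.08, -4.36]), 'tilt z', array([ 3.e-04, -1.e-04, -1.e+00]), 'theta deg', np.float64(65.85)) Ftool [-2.19 -6.25 -1.4 ] Mtool [ 1.609 -0.009 -0.181] gap 45.77567827125284 q [-0.214  0.194  1.964  0.119  0.465 -1.348] t 7.95
```

Call:
{"name": "jog_arm", "arguments": {"increments": [[0,-0.06,0,0,0,0,4.4],[0,0,0,0,0,0,4.4],[0,0,0,0,0,0,4.4]]}}

```text
clock: 8.32
eef_pos: [553.3, -69.5, 140.1]
eef_rot: [2.909, 0.474, 2.556]
wrist_force: [0.4, -3.6, -1.3]
finger_gap: 45.8
```

```bash
python3 s.py
```

```text
(array([-0.26, -1.13, -4.33]), 'tilt z', array([ 8.e-04,  6.e-04, -1.e+00]), 'theta deg', np.float64(65.84)) Ftool [-1.45 -3.25  1.5 ] Mtool [ 0.988  0.025 -0.206] gap 45.78461109391343 q [-0.215  0.194  1.964  0.121  0.464 -1.351] t 8.325
```

Call:
{"name": "jog_arm", "arguments": {"increments": [[0,-0.05,0,0,0,0,4.4],[0,0,0,0,0,-1,4.4],[0,0,0,0,0,-3,4.4],[0,0,0,0,0,-4,4.4],[0,0,0,0,0,-4,4.4],[0,0,0,0,0,-4,4.4],[0,0,0,0,0,-4,4.4],[0,0,0,0,0,0,4.4]], "squeeze": 20}}

```text
clock: 9.32
eef_pos: [553.4, -69.4, 140.1]
eef_rot: [3.099, 0.523, 2.952]
wrist_force: [5.4, 5.1, -3.1]
finger_gap: 45.7
```

```bash
python3 s.py
```

```text
(array([-0.27, -1.  , -4.33]), 'tilt z', array([ 0.0012,  0.0014, -1.    ]), 'theta deg', np.float64(85.94)) Ftool [-2.23  5.78  5.14] Mtool [-0.507 -0.024 -0.177] gap 45.68157626706768 q [-0.215  0.194  1.964  0.123  0.464 -1.704] t 9.325
```

Call:
{"name": "jog_arm", "arguments": {"increments": [[0,0.08,0,0,0,-4,4.4],[0,0,0,0,0,-4,4.4],[0,0,0,0,0,-4,4.4],[0,0,0,0,0,-4,4.4],[0,0,0,0,0,-4,4.4],[0,0,0,0,0,0,4.4]]}}

```text
clock: 10.07
eef_pos: [553.4, -69.1, 140.1]
eef_rot: [-2.985, 0.503, -2.932]
wrist_force: [3.7, -1.1, -4.2]
finger_gap: 46.3
```

```bash
python3 s.py
```

```text
(array([-0.29, -0.73, -4.34]), 'tilt z', array([ 1.1e-03,  7.0e-04, -1.0e+00]), 'theta deg', np.float64(105.84)) Ftool [-0.93 -0.97  5.53] Mtool [ 0.417  0.168 -0.182] gap 46.28183373833189 q [-0.214  0.194  1.964  0.121  0.464 -2.048] t 10.075
```

Call:
{"name": "jog_arm", "arguments": {"increments": [[0,0,0,0,0,-4,4.4],[0,0,0,0,0,-4,4.4],[0,0,0,0,0,-4,4.4],[0,0,0,0,0,0,4.4]]}}

```text
clock: 10.58
eef_pos: [553.3, -69.0, 140.1]
eef_rot: [-2.879, 0.46, -2.703]
wrist_force: [2.5, -0.2, -3.4]
finger_gap: 46.2
```

```bash
python3 s.py
```

```text
(array([-0.34, -0.64, -4.32]), 'tilt z', array([ 1.e-03,  8.e-04, -1.e+00]), 'theta deg', np.float64(117.75)) Ftool [-0.39 -0.15  4.22] Mtool [ 0.202  0.156 -0.131] gap 46.19916615188764 q [-0.214  0.194  1.964  0.121  0.464 -2.255] t 10.575
```

Call:
{"name": "jog_arm", "arguments": {"increments": [[0,0,0,0,0,-2,4.4],[0,0,0,0,0,-1.5,4.4],[0,0,0,0,0,0,4.4]]}}

```text
clock: 10.95
eef_pos: [553.1, -69.1, 140.0]
eef_rot: [-2.851, 0.442, -2.637]
wrist_force: [-1.9, -1.3, -2.5]
finger_gap: 45.8
```

```bash
python3 s.py
```

```text
(array([-0.62, -0.78, -4.31]), 'tilt z', array([ 4.e-04,  9.e-04, -1.e+00]), 'theta deg', np.float64(121.27)) Ftool [3.2  0.14 1.29] Mtool [0.192 0.739 0.757] gap 45.75559246011679 q [-0.214  0.194  1.965  0.121  0.464 -2.318] t 10.95
```

Call:
{"name": "jog_arm", "arguments": {"increments": [[0,0,0,0,0,0,5],[0,0,0,0,0,0,6.2],[0,0,0,0,0,0,6.2],[0,0,0,0,0,0,6.2],[0,0,-1,0,0,0,6.2],[0,0,-1.5,0,0,0,6.2],[0,0,0,0,0,0,6.2]]}}

```text
clock: 11.82
eef_pos: [540.9, -67.7, 163.4]
eef_rot: [-2.848, 0.444, -2.635]
wrist_force: [-0.8, 0.5, 0.5]
finger_gap: 62.2
```

```bash
python3 s.py; python3 - <<'E'
from plan import *
cs=camera("side");ct=camera("top")
crop(cs,300,205,350,255,8,"pics/s4.png");crop(ct,325,170,375,220,8,"pics/t4.png")
cv2.imwrite("pics/st4.png",np.hstack([cv2.imread("pics/s4.png"),cv2.imread("pics/t4.png")]))
E
```

```text
(array([ 0.49, -0.72, 22.12]), 'tilt z', array([ 3.4e-03,  6.0e-04, -1.0e+00]), 'theta deg', np.float64(121.33)) Ftool [ 0.19  0.62 -0.88] Mtool [-0.128  0.134  0.022] gap 62.235381854730996 q [-0.217  0.129  1.977  0.113  0.514 -2.312] t 11.825
```

View pics/st4.png

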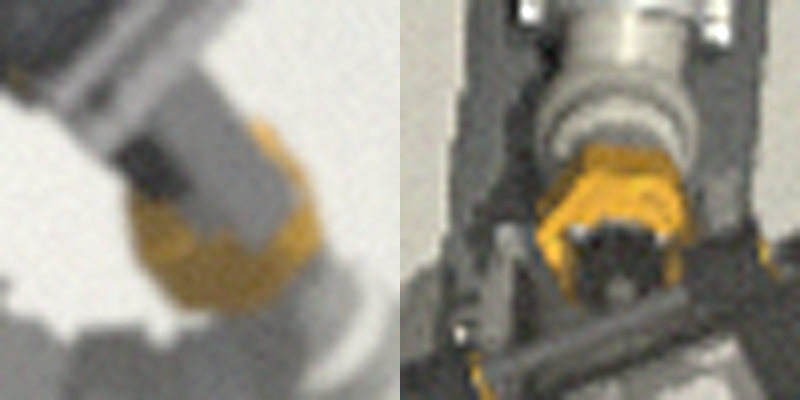

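Call:
{"name": "jog_arm", "arguments": {"increments": [[0.07,0.04,-0.5,0,0,0,6.2],[0,0,0,0,0,0,4],[0,0,0,0,0,0,3],[0,0,0,0,0,0,2.4],[0,0,0,0,0,0,2.4],[0,0,0,0,0,0,2.4],[0,0,0,0,0,0,2.4]], "squeeze": 8}}

```text
clock: 12.8
eef_pos: [537.6, -67.4, 165.6]
eef_rot: [-2.85, 0.442, -2.636]
wrist_force: [0.9, -1.0, -0.3]
finger_gap: 26.1
```

```bash
python3 s.py
```

```text
(array([-1.26, -0.73, 25.64]), 'tilt z', array([ 8.e-04,  8.e-04, -1.e+00]), 'theta deg', np.float64(121.33)) Ftool [-0.2  -1.14  0.74] Mtool [-0.063  0.239  0.018] gap 26.12844123582158 q [-0.218  0.119  1.982  0.113  0.522 -2.311] t 12.8
```

Call:
{"name": "jog_arm", "arguments": {"increments": [[0,0,0,0,0,0,2.2],[0,0,0,0,0,0,2.2],[0,0,-0.2,0,0,0,2.2],[0,0,-0.2,0,0,0,2.2],[0,0,-0.3,0,0,0,2.2],[0,0,0,0,0,0,2.2]], "squeeze": 30}}

```text
clock: 13.55
eef_pos: [534.1, -67.0, 172.0]
eef_rot: [-2.85, 0.443, -2.636]
wrist_force: [0.9, 0.2, -2.5]
finger_gap: 25.5
```

```bash
python3 s.py
```

```text
(array([-1.17, -0.69, 32.97]), 'tilt z', array([ 1.1e-03,  8.0e-04, -1.0e+00]), 'theta deg', np.float64(121.33)) Ftool [0.24 0.52 2.59] Mtool [-0.287  0.294 -0.002] gap 25.53534798557311 q [-0.219  0.101  1.985  0.111  0.536 -2.31 ] t 13.55
```

Call:
{"name": "jog_arm", "arguments": {"increments": [[0,0,-0.3,0,0,0,2.2],[0,0,-0.3,0,0,0,2.2],[0,0,-0.3,0,0,0,2.2],[0,0,-0.3,0,0,0,2.2],[0,0,-0.3,0,0,0,2.2],[0,0,0,0,0,0,2.2]]}}

```text
clock: 14.3
eef_pos: [526.7, -66.2, 184.9]
eef_rot: [-2.85, 0.443, -2.636]
wrist_force: [0.5, 0.0, -3.8]
finger_gap: 25.3
```

```bash
python3 s.py
```

```text
(array([-1.14, -0.73, 47.93]), 'tilt z', array([ 1.2e-03,  8.0e-04, -1.0e+00]), 'theta deg', np.float64(121.33)) Ftool [1.2  0.84 3.56] Mtool [-0.302  0.414  0.011] gap 25.250935742623803 q [-0.221  0.065  1.99   0.107  0.568 -2.307] t 14.3
```

```bash
cat > look.py <<'E'
import sys
from plan import *
cs=camera("side");ct=camera("top")
W,N,h,Rb,nt=model(p)
crop(cs,290,190,350,250,7,"pics/a.png");crop(ct,325,170,375,220,8,"pics/b.png")
cv2.imwrite(sys.argv[1],np.hstack([cv2.resize(cv2.imread("pics/a.png"),(400,400)),cv2.imread("pics/b.png")]))
print(proj(cs,[N([0,0,z]) for z in(0,10,20,40,60)]).round(1).tolist())
for o in("knob","pin","upper_ring","rod","lower_ring"):
    for x in recognise(cs,o)[:2]: print(o,x["conf"],(Rb.T@(w(cs,x["centre"])-nt)).round(1))
E
python3 look.py pics/st5.png
```

```text
[[324.4, 228.2], [322.1, 225.4], [319.8, 222.6], [315.1, 216.9], [310.3, 211.0]]
knob 0.63 [-1.3 -7.5 18.1]
pin 0.68 [-2.1 -6.  16.2]
upper_ring 0.44 [ -2.1 -12.2  20.2]
rod 0.61 [ 1.8 -7.2 17.1]
lower_ring 0.66 [-0.6 -8.1 18.7]
```

View pics/st5.png

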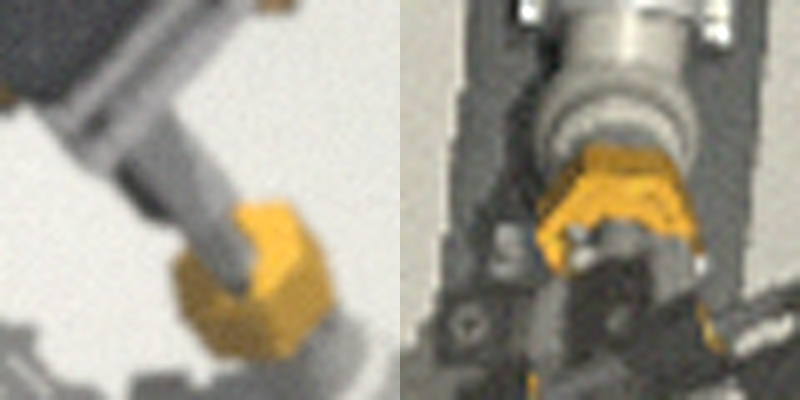

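Call:
{"name": "jog_arm", "arguments": {"increments": [[0,0,-0.3,0,0,0,2.2],[0,0,-0.3,0,0,0,2.2],[0,0,-0.3,0,0,0,2.2],[0,0,-0.3,0,0,0,2.2],[0,0,-0.3,0,0,0,2.2],[0,0,-0.2,0,0,0,2.2],[0,0,0,0,0,0,2.2]]}}

```text
clock: 15.52
eef_pos: [518.2, -65.3, 199.6]
eef_rot: [-2.85, 0.443, -2.636]
wrist_force: [-0.3, -0.1, -2.6]
finger_gap: 25.4
```

```bash
python3 s.py; cat > ov.py <<'E'
import sys
from plan import *
cs=camera("side");ct=camera("top")
W,N,h,Rb,nt=model(p)
lifts=[float(a) for a in sys.argv[2:]]
def ov(c,x0,y0,s,n,d):
    raw=cv2.resize(c["image"][y0:y0+n,x0:x0+n,::-1],None,fx=s,fy=s,interpolation=cv2.INTER_CUBIC); raw=np.clip(raw.astype(float)*1.8,0,255).astype(np.uint8)
    im=raw.copy()
    f=lambda P:[tuple(int(v) for v in ((q[0]-x0+.5)*s,(q[1]-y0+.5)*s)) for q in proj(c,P)+d]
    for L,col in zip(lifts,[(0,255,0),(255,0,255),(0,0,255)]):
        a=f([N([-.5,-.8+15*k,-10.5+L]) for k in(1,-1)]); cv2.line(im,a[0],a[1],col,1)
        for q in f([N([-.5+8.5*np.cos(t),-.8+8.5*np.sin(t),-30+L+e]) for e in(-2.2,2.2) for t in np.linspace(0,6.28,30)]): cv2.circle(im,q,0,col,-1)
        for q in f([N([-.5+13*np.cos(t),-.8+13*np.sin(t),9+L]) for t in np.linspace(0,6.28,30)]): cv2.circle(im,q,1,col,-1)
    return np.vstack([raw,im])
a=ov(cs,300,200,8,37,p[6:8]);b=ov(ct,332,180,8,37,p[4:6])
cv2.imwrite(sys.argv[1],np.hstack([a,b]))
E
python3 ov.py pics/o6.png 40
```

```text
(array([-1.16, -0.76, 64.86]), 'tilt z', array([ 1.1e-03,  8.0e-04, -1.0e+00]), 'theta deg', np.float64(121.33)) Ftool [1.44 0.69 2.13] Mtool [-0.279  0.489  0.044] gap 25.439500875918906 q [-0.224  0.024  1.994  0.104  0.604 -2.304] t 15.525
```

View pics/o6.png

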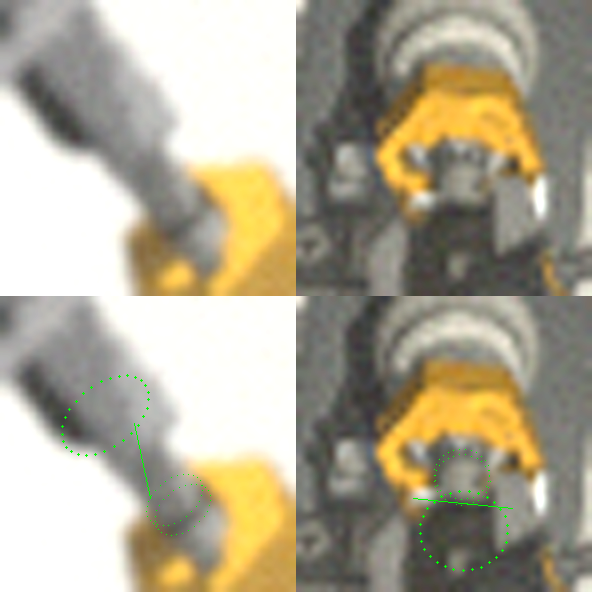

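```bash
python3 - <<'E'
from plan import *
cs=camera("side");ct=camera("top");W,N,h,Rb,nt=model(p)
ims=[]
for c,x0,y0 in((cs,312,213),(ct,340,190)):
    for o in("upper_ring","lower_ring","pin","knob","rod"):
        for x in recognise(c,o)[:3]: print(o,x["conf"],(Rb.T@(w(c,x["centre"])-nt)).round(1))
    im=cv2.resize(c["image"][y0:y0+25,x0:x0+25,::-1],None,fx=16,fy=16,interpolation=cv2.INTER_LANCZOS4).astype(float)
    ims.append(np.clip(255*(im/255)**.6,0,255).astype(np.uint8))
    print(proj(c,[N([-.5,-.8,z]) for z in(0,8,10,12,29.5,49)]).round(1).tolist())
cv2.imwrite("pics/z7.png",np.hstack(ims))
E
```

```text
upper_ring 0.5 [-2.6 -8.4 26.5]
upper_ring 0.22 [-193.7  299.     8.7]
lower_ring 0.62 [  1.5 -10.1  23.9]
pin 0.53 [ 1.  -9.4 26. ]
knob 0.49 [ 3.8 -7.4 25.7]
knob 0.17 [-153.9 -204.2  -62.8]
rod 0.55 [ 3.5 -7.7 25.3]
[[324.3, 228.6], [322.4, 226.3], [322.0, 225.8], [321.5, 225.2], [317.4, 220.3], [312.8, 214.6]]
upper_ring 0.51 [13.2  2.4 58. ]
lower_ring 0.47 [ 9.4  4.2 58.4]
knob 0.42 [10.   1.5 57.3]
[[352.0, 200.6], [352.0, 201.9], [352.0, 202.2], [352.0, 202.6], [352.1, 205.6], [352.2, 209.0]]
```

View pics/z7.png

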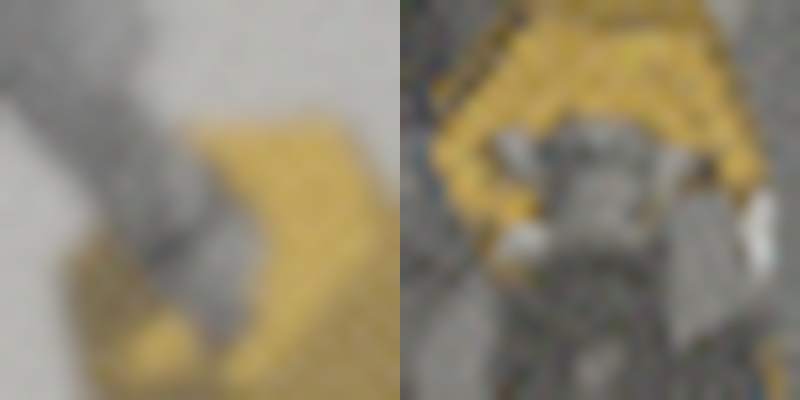

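Call:
{"name": "jog_arm", "arguments": {"increments": [[0,0,-0.12,0,0,0,2.2],[0,0,-0.12,0,0,0,2.2],[0,0,0,0,0,0,2.2],[0,0,0,0,0,0,2.2],[0,0,0,0,0,0,2.2]]}}

```text
clock: 16.85
eef_pos: [517.1, -65.2, 201.6]
eef_rot: [-2.85, 0.443, -2.636]
wrist_force: [1.5, 0.1, -3.2]
finger_gap: 25.1
```

```bash
python3 s.py; python3 ov.py pics/o8.png 35 41.5
```

```text
(array([-1.17, -0.75, 67.14]), 'tilt z', array([ 1.1e-03,  8.0e-04, -1.0e+00]), 'theta deg', np.float64(121.33)) Ftool [0.13 0.37 3.56] Mtool [-0.3    0.44   0.026] gap 25.124973776156533 q [-0.224  0.019  1.994  0.103  0.609 -2.303] t 16.85
```

View pics/o8.png

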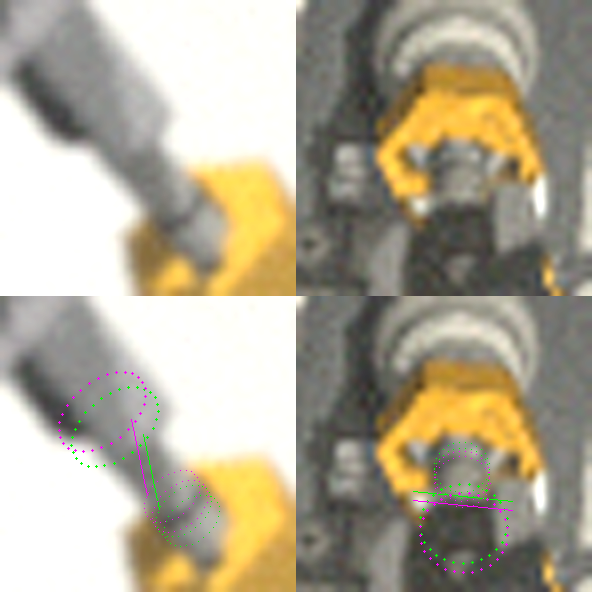

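```bash
python3 -c "
from cell import *
print(sign_off()); print(read_state()['clock'])"
```

```text
the job is handed in; nothing more can be done
None
the job is handed in; nothing more can be done
```

The job is handed in. The nut is open at its stop, and the arm is holding the rod about 41.5 mm out along its bore. It took about 17 s of the 42 s allowed.

- **Nut:** I gripped it on its flats and turned it anticlockwise about 55° until the torque jumped to about 0.76 N m at the stop. The pictures then show the slot lined up with the cross pin, and the nut stayed there when I let go.
- **Rod:** I gripped the knob with 30 N and drew the rod straight out. The force read 2 to 4 N at every stop and hardly any of it was sideways. The upper ring's lower edge should stand about 9 mm above the nut's face. The lower ring's upper edge should be about 6 mm inside.
- **Last checks:** The arm's travel, the position of the knob in the side view and the pin in the top view agree with this lift. A dark band with bare rod below it shows above the nut.
- **What did not agree:** The recognition networks gave scattered results for the small rings and the pin once the fingers hid them, so I did not use those. The finger opening shrank from 26.1 to 25.1 mm during the pull. I took that as the pads giving way, and the pictures show no slip. The torque also read slightly negative while the nut was turning, the opposite sign to what I expected.
- **Other things on the bench:** The arm kept well clear of the tee, adapter and tape. I did not measure their positions again at the end.

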